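# Wind up the crate jack with its bar

### The job

Take the thin steel bar with the orange grip out of the wooden rack and use it in the holes of the jack's steel collar to wind the collar clockwise, seen from above, until its white mark stands at the red pointer. The jack's three arms stop the bar, so move it on to the next hole when it cannot go further. Leave the bar standing in a hole of the collar, leave the thick bar with the blue grip in the rack, and do not push the jack with the gripper itself.

Things in the scene. Friction and masses are not known exactly. Their poses are not given: they have to be found in the camera images.
- bar: Thin bar, orange grip, 144 mm, 0.18 kg, upright in the rack, grip up. Origin: centre of its lower end, z up the bar. Steel pin 12 mm dia (foot tapers to 6), z 0-76; flange 40 mm dia, z 76-82, rests on the rack; orange grip 28 x 28 mm, faces across x and y, z 82-144. It starts with the lower end 12 mm above the table, through a 29 mm hole in the rack's board (top 88 mm): raise it 85 mm to free it.
- thick_bar: The wrong bar, to be left in the rack: same shape and origin, but a blue grip and a pin 24 mm thick that does not fit the collar. It stands in the rack's other hole, 110 mm from the thin bar; which is in which hole varies. Both bars' tops are 156 mm above the table.
- jack: Fixed jack, blue base 256 mm dia. Origin: its axis at table height; z up, x to the red pointer, a post 86 mm high, 118 mm out. Angles: degrees counter-clockwise from +x. Blue arms 12 mm wide, heights 98-112 mm, cross the collar at 60, 180, 300 to posts 112 mm out; a bar in a hole can sweep to 48 either side of mid-sector (e.g. -48 to 48). Central black head 54 mm dia, top 123-129 mm, rises.
- collar (a joint): rad, grows winding clockwise; starts 0 to 0.35; 2.304 (132 deg) = mark at pointer. Steel six-sided ring, 196 mm wide, top 90 mm up. Six 23 mm holes on a 70 mm radius, 38 mm deep, floor 52 mm up, at 42-q, 102-q, 162-q... deg (q in deg, jack's angles); white mark at 132-q. Bar plays 5.5 mm each way in a hole. Stiff: about 2 N at a hole, stays put. One sweep winds at most 90 deg.
Not all that is in view belongs to the job. Of the things like the bar, leave any that is pink, turquoise or yellow; of the rest the larger one is meant.

How it is judged (in metres and radians):
On the way:
1. the orange bar's pin is in a hole of the collar (horizontal distance between bar and jack between 0.05 and 0.09 m and height (world z) of bar between 0.04 and 0.075 m), for 0.2 s.
At the end, for the whole second after the job is handed in: The white mark is within 10 degrees of the red pointer (joint 2.304 +-0.175 rad), at rest; the orange bar stands released and at rest in a collar hole (lower end 40 to 75 mm up, 50 to 90 mm from the jack's axis, tilt under 0.45 rad); the blue bar is within 30 mm of where it was (all of step 1 and value of joint collar between 2.129 and 2.479 rad and not (velocity of joint collar above 0.05 rad/s or velocity of joint collar below -0.05 rad/s) and angle between bar's own z axis and vertical below 0.45 rad and linear speed of bar below 0.03 m/s and distance of thick_bar from where it was at the start of the episode below 0.03 m); the robot touches nothing.
It fails at once if the gripper's fingers push the jack or its collar (over 4 N) (contact force between the fingers and jack above 4 N).
It also fails if it takes over 50 s, if anything falls off the work surface, if the arm or the gripper's body presses on something with over 40 N, if the wrist force passes 120 N, or if a joint passes its speed limit or range.

### The arm

A 7-joint arm with a two-finger parallel gripper is mounted at the origin on the work surface. World frame = base frame: x ahead of the robot, y to its left, z up, the work surface at z = 0. Lengths are in mm, angles in rad, forces in N, time in s.
With the tool pointing down it reaches from about 400 to 900 mm from the base axis. Payload 5.5 kg.
Tool frame: the origin (TCP) lies at the very end of the fingers, on their centre line; the grasp point (between the pads) lies 19 mm behind it; z points along the fingers, y is the line along which they close (so a half turn about z gives the same grasp; the last joint's range is limited). The gripper opens to 85 mm and grips with 20 to 120 N. Pads are 22 mm wide; open, the fingers measure 114 mm over their backs; the gripper's body (76 mm by 85 mm) begins 54 mm behind the grasp point. The pads swing forward as they close: fully open they stand 13 mm farther back than shut.
Start: joints at [-0.917, 0.501, -0.427, 1.55, 0.221, 1.138, -0.21], TCP at [247.567, 601.008, 231.31] pointing down, gripper open.
Joint ranges: [-2.88, 2.88], [-0.31, 2.03], [-1.54, 1.56], [0.2, 2.42], [-1.41, 4.55], [0.19, 2.02], [-2.57, 2.57]. Speed limits (rad/s): [2.57, 2.57, 3.14, 3.14, 3.14, 3.14, 3.14].

### API

Orientations are given as a 3x3 rotation matrix whose columns are the frame's x, y, z axes.
In Python, from workcell import r gives the robot as it stands.
- The arm moves only by the tool play_rows, never from a script. Its argument "moves" is a list that holds one entry, the list of rows, each a list of 5 numbers: the opening, from 0 (shut) to 1 (fully open), then the shift along the tool's x, y, z in cm, then the turn about the tool's z in degrees. In form: [[[fingers, x, y, z, spin], ...]]. A call has 1 to 12 rows; each row shifts and turns the commanded pose from where the row before left it, along the tool's axes as they then stand; what a row does not reach is not made up. A row lasts 1/10 s, in which the tool goes at most 50 mm and 8.59 degrees, less where a joint would pass 70% of its speed; a pose out of reach is approached as far as the arm can. A call with a gripper value outside its range is refused whole. The fingers move at their own pace and stop on an object; the grip force is fixed at half the most. Time passes only in rows, so rows that do not move let the fingers close. It gives the time, the measured TCP pose, the force, the opening and the grip force at its end, in the units of the state.
- r.state(): the state, without advancing time (a new reading comes with each control period).
- r.capture(name): name is "scene" or "top" or "wrist"; returns (picture, depth): 384x512x3 uint8, blue, green, red; 384x512 float32, mm along the optical axis (not along the pixel's ray), 0 where there is no reading.
- r.calibration(name): a dict with "fov_y" (degrees; the focal length in pixels is half the picture's height over the tangent of half this angle, whatever the lens; pixels are square), "cx", "cy" (the principal point, pixels), "k1" (the pictures are not rectified: a ray, as slopes to the right and down, at radius r is drawn at 1 + k1 r^2 times it, then the intrinsics apply), "origin" and "orientation" of the camera in the world. Camera axes: x right, y down, z forward; pixel columns grow to the right and rows downward; lengths in mm; the calibration is good to about 2 mm. A picture is of the moment at which its call begins: read the wrist's pose just before it. calibration takes no time and is no camera call; for the wrist camera it gives the pose at the moment of the call.
- r.sign_off(): hands the job in; it is judged then, once.
The state is a dict: "t": time; "qpos": joint angles; "qvel": joint speeds; "effort": joint torques, N m; "tool_pos": TCP position; "ee_rot": TCP orientation; "ft_force": force on the tool from outside, world axes, zero at the start; "ft_torque": the same for the moment, N m; "finger_gap": finger opening in mm; "gripper_force": force on a finger pad.
Only numpy, scipy, OpenCV 4.12 (cv2) and the standard library are available. Lean on these libraries where they do the work, as an engineer would, in place of code of your own. Each camera call takes 0.05 s, during which the arm holds its last target. There are 200 camera calls.

## Working session

There is one attempt and no reset: what is moved stays moved. The work goes in short steps, Python scripts to look and compute and a tool call to move; the robot and the scene stay as the last step left them, time stands still between calls to the robot, and variables do not carry over. Pictures are saved under pics/ and viewed, at most 10 in all, crops included, and the job is handed in when it is done.

Besides the shell and the picture viewer there is one more tool, called as name(argument=value, ...) on one line, values as JSON. play_rows: Moves the arm, as the interface text tells. Its arguments: {"type":"object","properties":{"moves":{"type":"array","items":{"type":"array","items":{"type":"array","items":{"type":"number"}}}}},"required":["moves"]}

```bash
ls; mkdir -p pics
cat > h.py <<'E'
import numpy as np, cv2
from workcell import r
def K(c):
    return 192/np.tan(np.radians(c["fov_y"])/2)
def ray(c,u,v):
    f=K(c); x=(u-c["cx"])/f; y=(v-c["cy"])/f
    a,b=x,y
    for _ in range(20):
        s=1+c["k1"]*(a*a+b*b); a,b=x/s,y/s
    return np.array([a,b,1.0])
def at_z(c,u,v,z):
    d=np.array(c["orientation"])@ray(c,u,v); o=np.array(c["origin"])
    return o+d*(z-o[2])/d[2]
def at_d(c,u,v,d):
    return np.array(c["origin"])+np.array(c["orientation"])@(ray(c,u,v)*d)
E
python3 - <<'E'
from h import *
s=r.state(); print(s["t"],s["tool_pos"],np.round(s["ee_rot"],3).tolist(),s["finger_gap"])
ims=[]
for n in ("scene","top"):
    c=r.calibration(n); print(n,c)
    im,d=r.capture(n); np.savez(f"pics/{n}0.npz",im=im,d=d); cv2.imwrite(f"pics/{n}0.png",im)
E
```

```text
pics
0.0 [247.33803213 600.32814572 230.25040905] [[-0.925, 0.381, -0.001], [0.381, 0.925, -0.002], [0.0, -0.002, -1.0]] 85.46510258801804
scene {'fov_y': 56.55846709166357, 'cx': 257.1162468927638, 'cy': 188.15530865239063, 'k1': -0.033472267940932, 'origin': array([1129.30755973, -135.30788442,  517.78913148]), 'orientation': array([[ 0.10918277,  0.6412977 , -0.75948428],
       [ 0.99383996, -0.0558175 ,  0.09574203],
       [ 0.01900663, -0.76525921, -0.6434416 ]])}
top {'fov_y': 51.561636409331804, 'cx': 258.03498097366077, 'cy': 184.2480925226313, 'k1': -0.08938288188816174, 'origin': array([409.00431829, -60.90903224, 888.75576194]), 'orientation': array([[ 9.51002152e-04, -9.87110243e-01,  1.60038948e-01],
       [-9.99357995e-01, -6.66989402e-03, -3.52009881e-02],
       [ 3.58146988e-02, -1.59902726e-01, -9.86482856e-01]])}
```

View pics/top0.png

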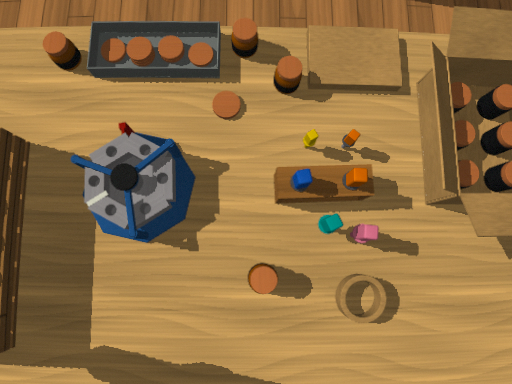

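View pics/scene0.png

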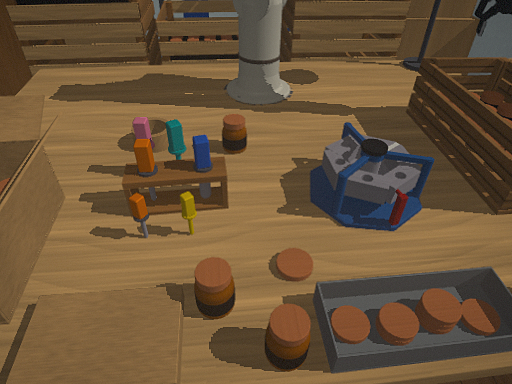

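The top view shows the jack at about (125,180), its pointer at (125,128) and white mark at (97,199). The orange bar is in the rack at (357,177) and the blue one at (303,180). A smaller orange decoy sits outside the rack at (352,138).

Run:
```python
from h import *
z=np.load("pics/top0.npz"); im,d=z["im"],z["d"]; c=r.calibration("top")
hsv=cv2.cvtColor(im,cv2.COLOR_BGR2HSV)
V,U=np.mgrid[:384,:512]
P=np.zeros((384,512,3))
f=K(c)
pts=cv2.undistortPoints(np.stack([U.ravel(),V.ravel()],1).astype(float).reshape(-1,1,2),np.array([[f,0,c["cx"]],[0,f,c["cy"]],[0,0,1]]),np.array([c["k1"],0,0,0.])).reshape(384,512,2)
P=(np.dstack([pts,np.ones((384,512))])*d[...,None])@np.array(c["orientation"]).T+c["origin"]
def rep(n,m):
    k,l,st,ce=cv2.connectedComponentsWithStats(m.astype(np.uint8))
    for i in range(1,k):
        if st[i,4]>8:
            p=P[l==i]; h=p[:,2]; t=h>np.percentile(h,90)-6
            q=p[t]; rc=cv2.minAreaRect(q[:,:2].astype(np.float32))
            print(n,ce[i].round(1),st[i,4],"z",np.percentile(h,[5,50,95]).round(0),"top mean",q.mean(0).round(1),"rect",np.round(rc[0],1),np.round(rc[1],1),round(rc[2],1))
H,S,Vv=hsv[...,0],hsv[...,1],hsv[...,2]
def box(u0,u1,v0,v1): return (U>=u0)&(U<=u1)&(V>=v0)&(V<=v1)
rep("orange",(H<15)&(S>200)&(Vv>150)&box(330,380,120,195))
rep("blue",(H>105)&(H<130)&(S>150)&box(285,320,160,200))
rep("red",((H<6)|(H>174))&(S>150)&box(105,145,115,140))
rep("head",(Vv<45)&box(105,145,155,200)&(P[...,2]>110))
rep("white",(Vv>190)&(S<60)&box(80,120,180,215))
print(at_z(c,125,128,86))
m=(Vv<95)&(S<120)&box(80,185,140,235)&(P[...,2]>60)&(P[...,2]<115)
k,l,st,ce=cv2.connectedComponentsWithStats(((Vv<110)&(S<60)&box(80,185,140,235)).astype(np.uint8))
for i in range(1,k):
    if 15<st[i,4]<500: print("hole",ce[i].round(1),st[i,4],at_z(c,*ce[i],90).round(1))
```

```text
orange [353.1 134.6] 60 z [101. 103. 106.] top mean [ 642.3 -286.6  103.5] rect [ 643.3 -287.1] [17.3 18.5] 52.7
orange [361.3 173.8] 108 z [154. 155. 158.] top mean [ 548.2 -282.   162.3] rect [ 489.2 -174.4] [ 30.2 276.3] 29.0
orange [349.7 177.5] 84 z [100. 131. 156.] top mean [ 526.8 -241.2  251.4] rect [ 474.9 -169.9] [ 17.6 254.1] 35.1
blue [301.9 178.5] 289 z [105. 154. 157.] top mean [ 542.6 -172.6  159.1] rect [ 487.9 -117.2] [ 32.1 191.2] 45.0
red [124.9 128.1] 94 z [43. 83. 88.] top mean [650.8 185.8 113.8] rect [534.4  73.9] [367.7  18.8] 44.1
head [123.9 176.7] 580 z [121. 124. 126.] top mean [546.  173.4 126.3] rect [495.   63.2] [297.4  52.2] 65.3
white [ 96.4 198.2] 85 z [89. 91. 94.] top mean [507.5 237.9  91.3] rect [508.  237.2] [ 8.2 44.4] 33.1
[656.73348113 189.45291116  86.        ]
hole [144.5 149.4] 108 [609.9 144.8  90. ]
hole [110.9 150.9] 102 [606.3 214.7  90. ]
hole [ 93.6 180.5] 107 [544.  246.5  90. ]
hole [110.1 209.5] 107 [485.1 208.8  90. ]
```

Run:
```python
from h import *
z=np.load("pics/top0.npz"); im,d=z["im"],z["d"]; c=r.calibration("top")
hsv=cv2.cvtColor(im,cv2.COLOR_BGR2HSV); H,S,Vv=[hsv[...,i].astype(int) for i in range(3)]
V,U=np.mgrid[:384,:512]
def box(u0,u1,v0,v1): return (U>=u0)&(U<=u1)&(V>=v0)&(V<=v1)
def P(m,zz=None): 
    return np.array([at_z(c,u,v,zz) if zz else at_d(c,u,v,d[v,u]) for v,u in zip(*np.nonzero(m&(d>0)))])
def show(n,m,lo,hi,zz):
    p=P(m); q=P(m,zz); k=(p[:,2]>lo)&(p[:,2]<hi); q=q[k]
    rc=cv2.minAreaRect(q[:,:2].astype(np.float32)); print(n,len(q),p[k].mean(0).round(1),q.mean(0).round(1),[np.round(x,1) for x in rc])
show("orange",(H<15)&(S>200)&(Vv>150)&box(335,380,160,195),148,164,156)
show("blue",(H>105)&(H<130)&(S>150)&box(285,320,160,200),148,164,156)
show("red",((H<6)|(H>174))&(S>150)&box(105,145,115,140),80,92,86)
show("head",(Vv<45)&box(105,145,155,200),115,135,125)
show("decoy",(H<15)&(S>200)&(Vv>150)&box(335,380,120,150),95,110,104)
C=np.array([547.5,176.8])
m=(H>100)&(H<130)&(S>130)&box(65,200,125,245); p=P(m); k=(p[:,2]>103)&(p[:,2]<120); q=p[k,:2]-C
a=np.degrees(np.arctan2(q[:,1],q[:,0]))%360; rr=np.hypot(*q.T); a=a[(rr>40)&(rr<115)]
for A in (60,180,300):
    w=(a-A-6+180)%360-180; w=w[abs(w)<15]; print(A,len(w),np.median(w)+6)
crop=cv2.resize(np.hstack([im[145:215,280:390],im[110:180,90:200]]),None,fx=3.5,fy=3.5,interpolation=cv2.INTER_CUBIC); cv2.imwrite("pics/crop.png",crop)
```

```text
orange 121 [ 549.  -282.4  155.3] [ 548.9 -282.2  156. ] [array([ 547.8, -280.5]), array([25.4, 25.8]), np.float64(87.8)]
blue 198 [ 543.1 -173.2  155.3] [ 543.  -173.1  156. ] [array([ 543.2, -173. ]), array([27.3, 27.1]), np.float64(11.7)]
red 54 [659.8 194.9  85.1] [659.5 194.7  86. ] [array([658.6, 192.9]), array([21.2, 15. ]), np.float64(25.7)]
head 578 [546.4 174.  123.5] [546.1 173.6 125. ] [array([546.1, 173.9]), array([53. , 51.8]), np.float64(46.8)]
decoy 59 [ 642.3 -286.6  103.5] [ 642.2 -286.5  104. ] [array([ 642.8, -286.8]), array([17.9, 18.3]), np.float64(55.8)]
60 217 10.32934787961159
180 261 11.721887231697593
300 261 8.347049791575841
```

View pics/crop.png

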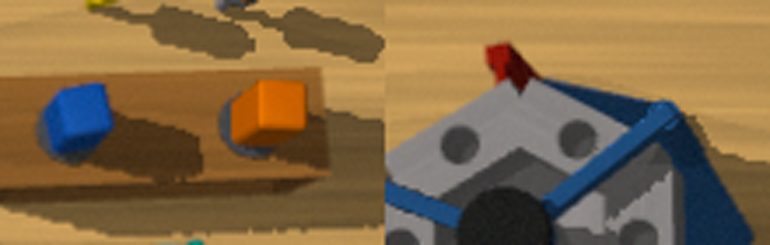

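The crop shows the orange grip, nearly square to the rack, at about 2° yaw. The pointer and arms give a jack yaw of about 9–10°, which puts q at about 18° with about 113° to wind. I'll turn the tool to world axes and travel to the rack.

play_rows(moves=[[[1,0,0,0,-7.5],[1,0,0,0,-7.5],[1,-1,-2,0,-7.4],[1,-2.5,-4,0,0],[1,-2.5,-4,0,0],[1,-2.5,-4,0,0],[1,-2.5,-4,0,0],[1,-2.5,-4,0,0],[1,-2.5,-4,0,0],[1,-2.5,-4,0,0],[1,-2.5,-4,0,0],[1,-2,-4,0,0]]])

```text
t: 1.3
tool_pos: [476.0, 217.8, 231.1]
ee_rot: [[-1.0, 0.001, 0.0], [0.001, 1.0, -0.0], [-0.0, -0.0, -1.0]]
ft_force: [-0.1, -0.4, 0.2]
finger_gap: 85.4
gripper_force: 0.0
```

Run:
```python
from h import *
s=r.state(); print(np.round(s["qpos"],2))
c=r.calibration("wrist"); im,d=r.capture("wrist"); np.savez("pics/w1.npz",im=im,d=d,**c); cv2.imwrite("pics/w1.png",im)
print({k:np.round(v,3).tolist() for k,v in c.items()})
```

```text
[-0.16  0.27 -0.38  1.87  0.11  1.03  0.99]
{'fov_y': 62.436, 'cx': 255.311, 'cy': 193.991, 'k1': -0.068, 'origin': [391.791, 218.369, 373.314], 'orientation': [[0.001, 0.946, 0.325], [1.0, -0.001, -0.0], [-0.0, 0.325, -0.946]]}
```

View pics/w1.png

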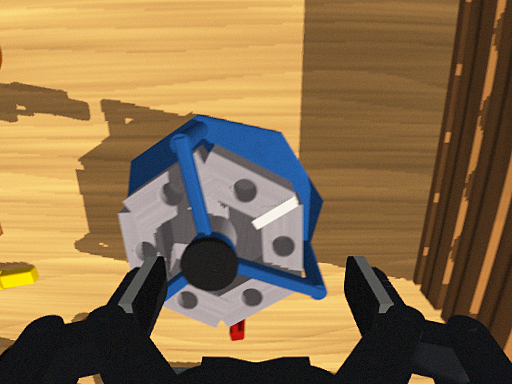

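play_rows(moves=[[[1,-0.6,-4.4,0,0],[1,-0.6,-4.4,0,0],[1,-0.6,-4.4,0,0],[1,-0.6,-4.4,0,0],[1,-0.6,-4.4,0,0],[1,-0.6,-4.4,0,0],[1,-0.6,-4.4,0,0],[1,-0.6,-4.4,0,0],[1,-0.6,-4.4,0,0],[1,-0.6,-4.4,0,0],[1,-0.6,-4.4,0,0]]])

```text
t: 2.45
tool_pos: [540.9, -265.4, 230.9]
ee_rot: [[-1.0, -0.0, -0.001], [-0.0, 1.0, 0.0], [0.001, 0.0, -1.0]]
ft_force: [0.5, -0.6, 0.6]
finger_gap: 84.9
gripper_force: 0.0
```

The wrist view shows all six holes, at (172,190), (245,190), (283,246), (252,297), (188,299) and (147,250). The head is at (209,263), the mark at (275,212) and the pointer at (237,330). I'll measure these and look at the bar.

Run:
```python
from h import *
from scipy.optimize import least_squares
z=np.load("pics/w1.npz"); c={k:z[k] for k in z.files}; im=z["im"]; d=z["d"]
g=cv2.cvtColor(im,cv2.COLOR_BGR2GRAY).astype(float); hsv=cv2.cvtColor(im,cv2.COLOR_BGR2HSV)
pts=[]
for u,v in [(172,190),(245,190),(283,246),(252,297),(188,299),(147,250)]:
    w=im[v-16:v+17,u-16:u+17]; gg=g[v-16:v+17,u-16:u+17]; ss=hsv[v-16:v+17,u-16:u+17,1]
    m=((gg<gg.max()*0.62)&(ss<70)).astype(np.uint8)
    m=cv2.morphologyEx(m,cv2.MORPH_OPEN,np.ones((3,3)))
    k,l,st,ce=cv2.connectedComponentsWithStats(m)
    i=min(range(1,k),key=lambda i:np.hypot(*(ce[i]-16))+(st[i,4]<60)*99)
    p=at_z(c,*(ce[i]+[u-16,v-16]),90); pts.append(p[:2]); print(u,v,ce[i].round(1),st[i,4],p.round(1))
pts=np.array(pts)
f=lambda x,i=slice(None):np.concatenate([pts[j]-x[:2]-70*np.array([np.cos(x[2]+t),np.sin(x[2]+t)]) for j,t in enumerate(T)])
a=np.degrees(np.arctan2(pts[:,1]-175,pts[:,0]-546)); T=np.radians(np.round((a-33)/60)*60)
s=least_squares(f,[546,175,.57],loss="soft_l1",f_scale=2); print(s.x[:2],np.degrees(s.x[2]),s.fun.reshape(-1,2).round(1).tolist())
C=s.x[:2]
V,U=np.mgrid[:384,:512]; H,S=hsv[...,0],hsv[...,1]
m=(H>100)&(H<130)&(S>130)&(d>0)&(V<345)
p=np.array([at_d(c,u,v,d[v,u]) for v,u in zip(*np.nonzero(m))]); k=(p[:,2]>104)&(p[:,2]<118)
for cc in (C,np.array([547.5,176.8])):
  q=p[k,:2]-cc; a=np.degrees(np.arctan2(q[:,1],q[:,0])); rr=np.hypot(*q.T)
  for A in (60,180,300):
    w=(a-A-9+180)%360-180; kk=(abs(w)<20)&(rr>40)&(rr<108); print(A,kk.sum(),np.median(w[kk])+9)
q=at_z(c,237,324,86); print("pointer",q)
c=r.calibration("wrist"); im,d=r.capture("wrist"); np.savez("pics/w2.npz",im=im,d=d,**c); cv2.imwrite("pics/w2.png",im)
```

```text
172 190 [19.3 17.3] 637 [486.4 142.5  90. ]
245 190 [15.8 16.2] 413 [485.3 208.4  90. ]
283 246 [16.1 15.7] 348 [544.1 246.   90. ]
252 297 [15.8 15.9] 302 [606.  214.3  90. ]
188 299 [16.  16.8] 249 [610.1 145.3  90. ]
147 250 [21.3 17. ] 507 [550.5 113.3  90. ]
[547.09834349 177.73482217] 32.312607504498025 [[-1.5, 2.1], [0.2, -1.9], [-0.1, -1.6], [-0.3, -0.8], [1.0, 0.1], [0.5, 5.5]]
60 941 11.642490484322195
180 1061 10.712620391062046
300 223 8.952683258933234
60 943 12.205524006480914
180 1060 9.94442092684875
300 214 9.248732182739388
pointer [646.15450413 197.31012084  86.        ]
```

View pics/w2.png

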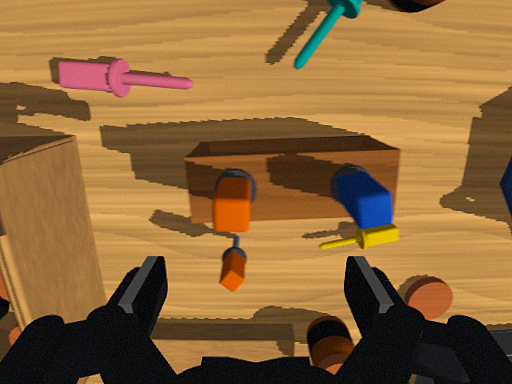

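The wrist view shows the orange grip at (233,205), with its top face in the lower half, and the blue grip at (365,200). The orange decoy is at (233,270), outside the rack. I'll measure the top face with depth.

Run:
```python
from h import *
z=np.load("pics/w2.npz"); c={k:z[k] for k in z.files}; im=z["im"]; d=z["d"]
hsv=cv2.cvtColor(im,cv2.COLOR_BGR2HSV); H,S,Vv=[hsv[...,i] for i in range(3)]
V,U=np.mgrid[:384,:512]
m=(H<15)&(S>200)&(Vv>140)&(U>205)&(U<260)&(V>165)&(V<240)&(d>0)
p=np.array([at_d(c,u,v,d[v,u]) for v,u in zip(*np.nonzero(m))]); k=(p[:,2]>151)&(p[:,2]<162)
q=p[k]; rc=cv2.minAreaRect(q[:,:2].astype(np.float32)); print(len(q),q.mean(0),rc, q[:,2].std())
y=q[:,1]; x=q[:,0]
for lo in (542,552): 
    kk=(x>lo-4)&(x<lo+4); print(lo,y[kk].min(),y[kk].max())
for lo in (-288,-275): 
    kk=(y>lo-4)&(y<lo+4); print(lo,x[kk].min(),x[kk].max())
print(r.state()["tool_pos"])
```

```text
1133 [ 547.7361078  -282.24630819  155.10808598] ((548.6340942382812, -282.25079345703125), (27.80801773071289, 26.181312561035156), 87.814208984375) 0.8722313671990997
542 -296.0207990361195 -268.1092108864421
552 -296.2920022024347 -268.8832286756827
-288 535.5923502891768 561.3053280097391
-275 535.9298517007817 561.9808759930685
[ 539.9393778  -275.5736656   230.84056285]
```

play_rows(moves=[[[1,-0.8,-0.6,1.0,2],[1,0,0,2.5,0],[1,0,0,2.5,0],[1,0,0,2.5,0],[1,0,0,2.0,0],[1,0,0,1.3,0],[1,0,0,0,0],[1,0,0,0,0]]])

```text
t: 3.3
tool_pos: [549.6, -269.3, 113.5]
ee_rot: [[-0.999, 0.034, 0.0], [0.034, 0.999, 0.0], [-0.0, 0.0, -1.0]]
ft_force: [-0.1, 0.1, 0.2]
finger_gap: 85.5
gripper_force: 0.0
```

Run:
```python
from h import *
for i in range(2):
  s=r.state(); print(s["t"],s["tool_pos"],s["ft_force"],r.calibration("wrist")["origin"],s["qvel"].round(3) if hasattr(s["qvel"],"round") else s["qvel"])
  r.capture("wrist")
```

```text
3.3 [ 549.55731528 -269.31783257  113.4511585 ] [-0.10405513  0.05605116  0.21257249] [ 465.41525099 -265.99192515  255.61159941] [ 0.004 -0.02   0.003 -0.017  0.001  0.003  0.002]
3.35 [ 549.95920159 -269.81708565  114.13174916] [-0.27442648 -0.43019014  0.62867452] [ 465.66452444 -266.35177754  256.21495152] [ 0.004 -0.012  0.003 -0.008  0.002 -0.001  0.003]
```

play_rows(moves=[[[1,0.1,-1.25,0.2,0],[1,0,0,0,0],[1,0,0,0,0]]])

```text
t: 3.7
tool_pos: [547.4, -283.8, 111.7]
ee_rot: [[-0.999, 0.037, 0.0], [0.037, 0.999, -0.001], [-0.0, -0.001, -1.0]]
ft_force: [-0.5, 0.3, 0.6]
finger_gap: 85.3
gripper_force: 0.0
```

play_rows(moves=[[[0,0,0,0,0],[0,0,0,0,0],[0,0,0,0,0],[0,0,0,0,0],[0,0,0,0,0],[0,0,0,0,0],[0,0,0,0,0],[0,0,0,0,0]]])

```text
t: 4.5
tool_pos: [547.8, -282.4, 111.4]
ee_rot: [[-0.999, 0.035, 0.0], [0.035, 0.999, 0.0], [-0.0, 0.0, -1.0]]
ft_force: [-0.2, 0.1, 1.5]
finger_gap: 27.4
gripper_force: 59.2
```

play_rows(moves=[[[0,0,0,-2,-2],[0,0,0,-3,0],[0,0,0,-3,0],[0,0,0,-3,0],[0,0,0,-2,0],[0,0,0,0,0],[0,-0.4,3.3,0,0],[0,-0.5,4.4,0,0],[0,-0.5,4.4,0,0],[0,-0.5,4.4,0,0],[0,-0.5,4.4,0,0],[0,-0.5,4.4,0,0]]])

```text
t: 5.7
tool_pos: [575.6, -28.6, 239.5]
ee_rot: [[-1.0, 0.001, -0.002], [0.001, 1.0, 0.0], [0.002, 0.0, -1.0]]
ft_force: [1.1, 0.5, -1.4]
finger_gap: 27.3
gripper_force: 70.1
```

play_rows(moves=[[[0,-0.5,4.4,0,0],[0,-0.5,4.4,0,0],[0,-0.5,4.4,0,0],[0,-0.5,4.4,0,0],[0,-0.5,4.0,0,0],[0,-0.4,2.8,0,0],[0,0,0,0,0],[0,0,0,0,0],[0,0,0,0,0]]])

```text
t: 6.6
tool_pos: [605.2, 212.4, 239.8]
ee_rot: [[-1.0, 0.002, -0.002], [0.002, 1.0, -0.002], [0.002, -0.002, -1.0]]
ft_force: [-0.2, -0.6, -1.4]
finger_gap: 27.2
gripper_force: 69.9
```

Run:
```python
from h import *
s=r.state(); print(s["t"],s["tool_pos"],s["ee_rot"].round(3).tolist(),s["finger_gap"],s["ft_force"])
c=r.calibration("wrist"); im,d=r.capture("wrist"); np.savez("pics/w3.npz",im=im,d=d,**c); cv2.imwrite("pics/w3.png",im)
```

```text
6.6 [605.17889736 212.37416471 239.75469723] [[-1.0, 0.002, -0.002], [0.002, 1.0, -0.002], [0.002, -0.002, -1.0]] 27.160493003061326 [-0.21071068 -0.57826669 -1.40547418]
```

View pics/w3.png

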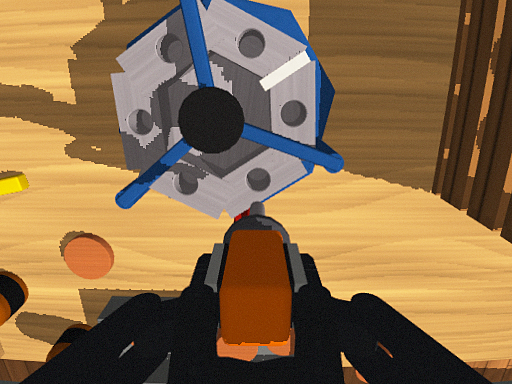

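The bar is held upright, with its foot at (257,208). The target hole is at (258,179), which fits the measured point. I'll insert it.

play_rows(moves=[[[0,-0.1,0.2,1.5,0],[0,0,0,2,0],[0,0,0,1,0],[0,0,0,0.8,0],[0,0,0,0.8,0],[0,0,0,0.8,0],[0,0,0,0.8,0],[0,0,0,0.8,0],[0,0,0,0,0],[0,0,0,0,0]]])

```text
t: 7.65
tool_pos: [605.0, 215.3, 155.2]
ee_rot: [[-1.0, 0.0, -0.004], [0.0, 1.0, -0.002], [0.004, -0.002, -1.0]]
ft_force: [-4.2, -2.5, -4.1]
finger_gap: 27.1
gripper_force: 69.9
```

play_rows(moves=[[[0,-0.25,-0.55,0,0],[0,-0.25,-0.55,0,0],[0,-0.23,-0.57,0,0],[0,-0.17,-0.59,0,0],[0,-0.12,-0.59,0,0],[0,-0.07,-0.61,0,0],[0,0,0,0,0]]])

```text
t: 8.35
tool_pos: [615.6, 181.5, 155.7]
ee_rot: [[-1.0, 0.0, -0.004], [0.0, 1.0, -0.0], [0.004, -0.0, -1.0]]
ft_force: [-7.5, -1.6, -2.2]
finger_gap: 27.5
gripper_force: 70.1
```

play_rows(moves=[[[0,0.28,-0.3,0,0],[0,0.1,-0.6,0,0],[0,0.04,-0.6,0,0],[0,0.09,-0.6,0,0],[0,0,0,0,0],[0,0,0,0,0]]])

```text
t: 8.95
tool_pos: [613.3, 159.5, 156.7]
ee_rot: [[-1.0, 0.001, 0.002], [0.001, 1.0, -0.001], [-0.002, -0.001, -1.0]]
ft_force: [-0.8, 0.9, -2.1]
finger_gap: 27.3
gripper_force: 70.2
```

Run:
```python
from h import *
s=r.state(); print(s["t"],s["tool_pos"],s["ft_force"],s["ft_torque"])
c=r.calibration("top"); im,d=r.capture("top"); np.savez("pics/t1.npz",im=im,d=d)
hsv=cv2.cvtColor(im,cv2.COLOR_BGR2HSV)
V,U=np.mgrid[:384,:512]; b=(U>70)&(U<195)&(V>130)&(V<240)
m=(hsv[...,2]>190)&(hsv[...,1]<60)&b
k,l,st,ce=cv2.connectedComponentsWithStats(m.astype(np.uint8))
for i in range(1,k):
    if st[i,4]>15:
        p=at_z(c,*ce[i],90); print(ce[i].round(1),st[i],p.round(1),np.degrees(np.arctan2(p[1]-176.5,p[0]-547)))
cv2.imwrite("pics/t1.png",cv2.resize(im[90:250,50:230],None,fx=3,fy=3))
```

```text
8.95 [613.31217516 159.49460633 156.68963596] [-0.78322798  0.94966337 -2.08901719] [ 0.0038976   0.24390173 -0.02347246]
[ 94.1 172.9] [ 86 169  18   8  82] [559.8 246.5  90. ] 79.61507635270686
```

View pics/t1.png

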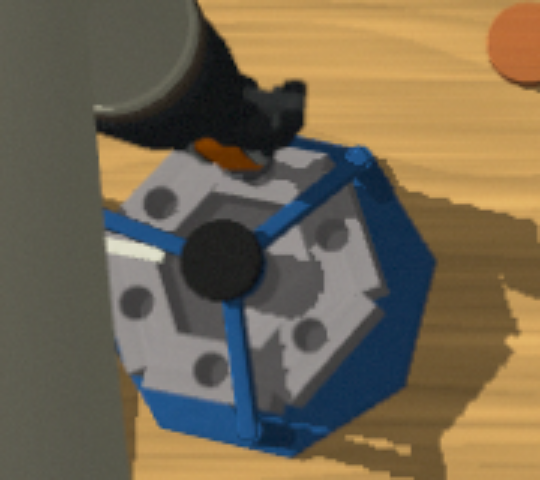

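The view shows the bar in its hole at the front and the mark at (94,173), which has turned about 43° as expected. I'll continue the sweep.

play_rows(moves=[[[0,0.2,-0.58,0,0],[0,0.22,-0.57,0,0],[0,0.26,-0.55,0,0],[0,0.15,-0.26,0,0],[0,0,0,0,0],[0,0,0,0,0]]])

```text
t: 9.6
tool_pos: [604.1, 140.2, 156.2]
ee_rot: [[-1.0, 0.001, -0.0], [0.001, 1.0, -0.001], [0.0, -0.001, -1.0]]
ft_force: [-0.2, 0.2, -2.0]
finger_gap: 27.1
gripper_force: 70.3
```

play_rows(moves=[[[0,-0.1,0.2,0,0],[0,0,0,-1.5,0],[0,0,0,-2.5,0],[0,0,0,-2.5,0],[0,0,0,-2.0,0],[0,0,3.5,0,0],[0,0,3.5,0,0],[0,0,0,0,0],[0,0,0,0,0],[0,0,0,0,0]]])

```text
t: 10.6
tool_pos: [605.4, 212.3, 241.7]
ee_rot: [[-1.0, 0.0, 0.0], [0.0, 1.0, -0.001], [-0.0, -0.001, -1.0]]
ft_force: [-0.3, -0.8, -2.4]
finger_gap: 27.3
gripper_force: 70.0
```

Run:
```python
from h import *
s=r.state(); print(s["t"],s["tool_pos"],s["ft_force"])
c=r.calibration("wrist"); im,d=r.capture("wrist"); np.savez("pics/w4.npz",im=im,d=d,**c); cv2.imwrite("pics/w4.png",im)
```

```text
10.6 [605.3651499  212.33406827 241.73219254] [-0.28744534 -0.78424986 -2.35957235]
```

View pics/w4.png

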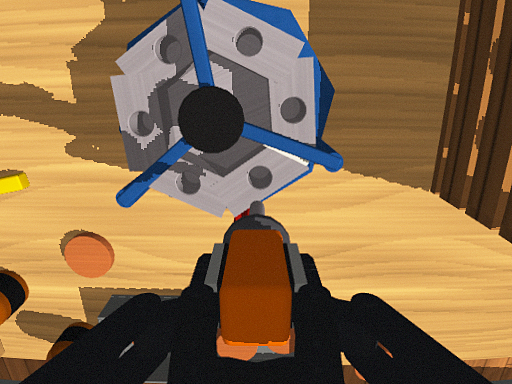

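The mark is now beside the arm at about (290,157). The holes are at (260,177), (293,110), (248,41) and (169,49). I'll fit them.

```bash
cat > holes.py <<'E'
from h import *
from scipy.optimize import least_squares
def fit(c,im,seeds,w=18):
    g=cv2.GaussianBlur(cv2.cvtColor(im,cv2.COLOR_BGR2GRAY),(3,3),0); P=[]
    for u,v in seeds:
        q=g[v-w:v+w+1,u-w:u+w+1]; t=cv2.threshold(q,0,1,cv2.THRESH_BINARY_INV+cv2.THRESH_OTSU)[1]
        k,l,st,ce=cv2.connectedComponentsWithStats(t); i=l[w,w]
        p=at_z(c,*(ce[i]+[u-w,v-w]),90)[:2]; P.append(p); print((u,v),i,(ce[i]-w).round(1),st[i],p.round(1))
    P=np.array(P); return P
E
python3 - <<'E'
from holes import *
for n,S in (("w3",[(258,179),(293,113),(252,43),(170,48)]),("w4",[(260,177),(293,110),(248,41),(169,49)])):
    z=np.load(f"pics/{n}.npz"); c={k:z[k] for k in z.files}
    P=fit(c,z["im"],S); C=np.array([547,176.5])
    a=np.degrees(np.arctan2(P[:,1]-C[1],P[:,0]-C[0])); print(a.round(1)%60,np.hypot(*(P-C).T).round(1))
    T=np.arange(4)*np.pi/3
    s=least_squares(lambda x:np.concatenate([P[:,0]-x[0]-70*np.cos(x[2]+T),P[:,1]-x[1]-70*np.sin(x[2]+T)]),[547,176,.57],loss="soft_l1"); print(s.x[:2],np.degrees(s.x[2]),s.cost)
E
```

```text
(258, 179) 2 [0.2 0.3] [  7   7  24  24 443] [606.2 215.4]
(293, 113) 1 [0.5 0. ] [  6   5  26  27 550] [544.1 247.1]
(252, 43) 2 [-0.6  0.1] [  4   3  27  30 620] [485.5 209.5]
(170, 48) 1 [ 5.5 -0.6] [  8   0  29  37 932] [488.3 144.5]
[33.3 32.4 31.8 28.6] [70.8 70.7 69.8 66.8]
[547.26928007 177.76648851] 32.42973497889019 3.8614228734749814
(260, 177) 2 [-0. -0.] [  7   7  23  23 436] [604.9 217.2]
(293, 110) 1 [ 0.  -0.3] [  6   5  25  27 540] [541.8 246.8]
(248, 41) 1 [1.2 0.4] [  6   4  27  30 617] [484.5 207.6]
(169, 49) 1 [ 5.7 -0.6] [  8   0  29  37 909] [489.5 143.3]
[35.1 34.3 33.6 30. ] [70.8 70.5 69.8 66.4]
[547.24020212 177.70120063] 34.257317163648615 4.601792161345308
```

play_rows(moves=[[[0,0.2,0.37,1.5,0],[0,0,0,2,0],[0,0,0,1,0],[0,0,0,0.8,0],[0,0,0,0.8,0],[0,0,0,0.8,0],[0,0,0,0.8,0],[0,0,0,0.8,0],[0,0,0,0,0],[0,0,0,0,0]]])

```text
t: 11.65
tool_pos: [602.9, 217.0, 156.1]
ee_rot: [[-1.0, -0.0, -0.0], [-0.0, 1.0, -0.0], [0.0, -0.0, -1.0]]
ft_force: [-0.8, -0.4, -2.0]
finger_gap: 27.1
gripper_force: 70.1
```

play_rows(moves=[[[0,-0.26,-0.56,0,0],[0,-0.28,-0.53,0,0],[0,-0.24,-0.55,0,0],[0,-0.18,-0.58,0,0],[0,-0.14,-0.58,0,0],[0,-0.08,-0.6,0,0],[0,-0.03,-0.6,0,0],[0,0.02,-0.6,0,0],[0,0.08,-0.6,0,0],[0,0.12,-0.59,0,0],[0,0,0,0,0],[0,0,0,0,0]]])

```text
t: 12.85
tool_pos: [613.4, 158.0, 156.4]
ee_rot: [[-1.0, 0.001, 0.001], [0.001, 1.0, -0.001], [-0.001, -0.001, -1.0]]
ft_force: [-2.5, 1.3, -2.0]
finger_gap: 27.4
gripper_force: 70.2
```

play_rows(moves=[[[0,0.18,-0.57,0,0],[0,0.2,-0.5,0,0],[0,0,0,0,0],[0,0,0,0,0],[0,-0.05,0.15,0,0],[0,0,0,0,0]]])

```text
t: 13.45
tool_pos: [610.6, 149.7, 156.7]
ee_rot: [[-1.0, 0.0, 0.002], [0.0, 1.0, -0.0], [-0.002, -0.0, -1.0]]
ft_force: [0.2, 0.2, -2.0]
finger_gap: 27.3
gripper_force: 70.3
```

Run:
```python
from h import *
s=r.state(); print(s["t"],s["tool_pos"],s["ft_force"])
c=r.calibration("wrist"); im,d=r.capture("wrist"); np.savez("pics/w5.npz",im=im,d=d,**c); cv2.imwrite("pics/w5.png",im)
im,d=r.capture("scene"); np.savez("pics/s5.npz",im=im,d=d); cv2.imwrite("pics/s5.png",np.vstack([cv2.resize(im[90:240,280:460],None,fx=2,fy=2)]))
```

```text
13.45 [610.64317475 149.73774139 156.66294499] [ 0.16187784  0.20178306 -2.01022244]
```

View pics/w5.png

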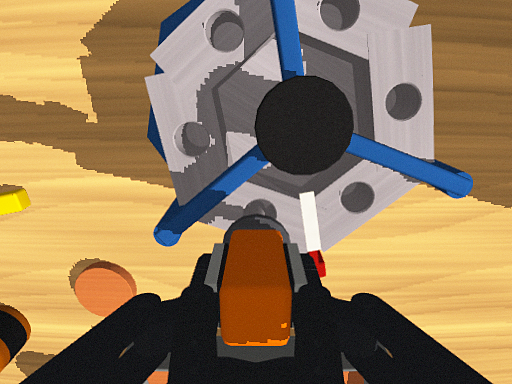

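The white mark at (306–314, 192–250) points straight at the red pointer at (318,262), and the bar stands in its hole. I'll do a quick number check and then release.

Run:
```python
from holes import *
z=np.load("pics/w5.npz"); c={k:z[k] for k in z.files}
C=np.array([547,176.8]); ang=lambda p:np.degrees(np.arctan2(p[1]-C[1],p[0]-C[0]))
hsv=cv2.cvtColor(z["im"],cv2.COLOR_BGR2HSV); V,U=np.mgrid[:384,:512]; b=(U>290)&(U<330)&(V>185)&(V<285)
m=(hsv[...,2]>190)&(hsv[...,1]<60)&b; print("mark",ang(at_z(c,U[m].mean(),V[m].mean(),90)))
m=((hsv[...,0]<6)|(hsv[...,0]>174))&(hsv[...,1]>150)&b; print("ptr",ang(at_z(c,U[m].mean(),V[m].mean(),86)),at_z(c,U[m].mean(),V[m].mean(),86))
P=fit(c,z["im"],[(357,197),(404,101)],22); print([ang(p) for p in P])
```

```text
mark 10.61502506773473
ptr 11.356981229531366 [655.59266655 198.61128691  86.        ]
(357, 197) 2 [ 0.2 -0.1] [  6   7  33  31 811] [600.6 222. ]
(404, 101) 1 [-0.8  0.2] [   4    4   36   37 1053] [535.  245.8]
[np.float64(40.14740749520691), np.float64(99.83930517390976)]
```

play_rows(moves=[[[0,0,0,0.4,0],[0,0,0,0,0],[1,0,0,0,0],[1,0,0,0,0],[1,0,0,0,0],[1,0,0,0,0],[1,0,0,0,0],[1,0,0,-1,0],[1,0,0,-3,0],[1,0,0,-3,0],[1,0,0,-3,0],[1,0,0,-2,0]]])

```text
t: 14.75
tool_pos: [610.6, 150.3, 275.8]
ee_rot: [[-1.0, -0.0, 0.004], [-0.0, 1.0, 0.001], [-0.004, 0.001, -1.0]]
ft_force: [-0.2, -0.5, -0.2]
finger_gap: 85.6
gripper_force: 0.0
```

play_rows(moves=[[[1,0,0,0,0],[1,2,0,0,0],[1,3,0,0,0],[1,3,0,0,0],[1,0,0,0,0],[1,0,0,0,0],[1,0,0,0,0]]])

```text
t: 15.45
tool_pos: [530.5, 149.6, 272.3]
ee_rot: [[-1.0, 0.0, 0.001], [0.0, 1.0, 0.0], [-0.001, 0.0, -1.0]]
ft_force: [-0.0, -0.8, 0.2]
finger_gap: 85.0
gripper_force: 0.0
```

Run:
```python
from h import *
s=r.state(); print(s["t"],s["tool_pos"],s["ft_force"],s["finger_gap"])
im,d=r.capture("scene"); w,_=r.capture("wrist")
cv2.imwrite("pics/fin.png",np.hstack([cv2.resize(im,(400,300)),cv2.resize(w,(400,300))]))
```

```text
15.45 [530.4760507  149.61596066 272.27162442] [-0.01104587 -0.82899844  0.18159462] 85.03296936182507
```

View pics/fin.png

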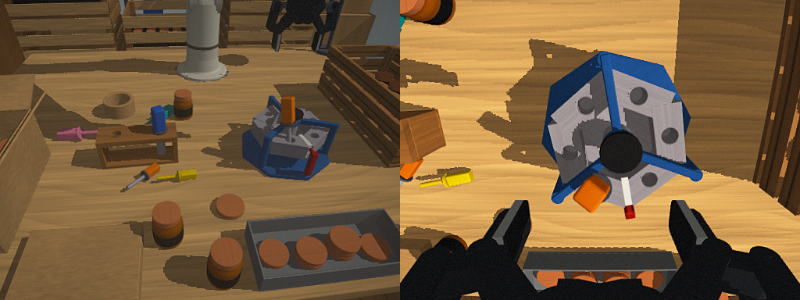

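The orange bar stands in the collar hole with the mark at the pointer, and the blue bar is still in the rack. I'll hand in.

```bash
python3 -c "
from workcell import r
print(r.sign_off())"
```

```text
the job is handed in; nothing more can be done
None
```

The job is handed in: two sweeps brought the collar's white mark to within about 1° of the red pointer by my last camera measurement, the orange bar stands released in a collar hole, and the blue bar is still in the rack.

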